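# Set the thumb pots on their saucers

## Task

Stand each of the three round thumb pots upright on the saucer of its own size in the bamboo tray, largest pot on the largest saucer and so on, working in order from the largest pot down to the smallest. Set each one down gently, its foot flat on the floor of the saucer, and leave the two square pots, the trowel and the big charcoal pot where they are.

Things in the scene. Friction and masses are not known exactly. Their poses are not given: they have to be found in the camera images.
- pot_large: the large round thumb pot: white ceramic, open-topped, loose, standing upright on the bench, about 160 g. Rim 62 mm outside diameter with a straight-sided collar 14 mm tall at the top, 6 mm thick; below the collar it tapers to a foot 42 mm across; 64 mm tall. Origin: centre of its underside; z up its axis; round, so its yaw does not matter.
- pot_medium: the medium round thumb pot: white ceramic, open-topped, loose, standing upright on the bench, about 100 g. Rim 50 mm outside diameter with a straight-sided collar 14 mm tall at the top, 6 mm thick; below the collar it tapers to a foot 32 mm across; 54 mm tall. Origin: centre of its underside; z up its axis; round, so its yaw does not matter.
- pot_small: the small round thumb pot: white ceramic, open-topped, loose, standing upright on the bench, about 50 g. Rim 38 mm outside diameter with a straight-sided collar 14 mm tall at the top, 6 mm thick; below the collar it tapers to a foot 24 mm across; 44 mm tall. Origin: centre of its underside; z up its axis; round, so its yaw does not matter.
- saucer_large: the large saucer: round white ceramic dish, 74 mm outside diameter, 11 mm tall, flat inner floor 64 mm across and 5 mm above its underside, so the 42 mm foot of the large pot has room all round. Origin: centre of its underside; z up. It is fixed in the bamboo plant tray (fixed, 140 x 380 mm, wall 15 mm tall above the bench, floor 6 mm thick), where the three saucers stand in a row, in any order, at least 85 mm apart centre to centre.
- saucer_medium: the medium saucer: round white ceramic dish, 62 mm outside diameter, 11 mm tall, flat inner floor 52 mm across and 5 mm above its underside, so the 32 mm foot of the medium pot has room all round. Origin: centre of its underside; z up. It is fixed in the bamboo plant tray (fixed, 140 x 380 mm, wall 15 mm tall above the bench, floor 6 mm thick), where the three saucers stand in a row, in any order, at least 85 mm apart centre to centre.
- saucer_small: the small saucer: round white ceramic dish, 50 mm outside diameter, 11 mm tall, flat inner floor 40 mm across and 5 mm above its underside, so the 24 mm foot of the small pot has room all round. Origin: centre of its underside; z up. It is fixed in the bamboo plant tray (fixed, 140 x 380 mm, wall 15 mm tall above the bench, floor 6 mm thick), where the three saucers stand in a row, in any order, at least 85 mm apart centre to centre.
- square_large: the larger square pot: white ceramic, open-topped, straight-sided, 56 x 56 mm, 54 mm tall, loose among the round pots; not to be moved. Origin: centre of its underside; x and y square to its sides.
- square_small: the smaller square pot: white ceramic, open-topped, straight-sided, 40 x 40 mm, 42 mm tall, loose among the round pots; not to be moved. Origin: centre of its underside; x and y square to its sides.
- trowel: aluminium trowel with a wooden handle, 305 mm long, 28 mm high, lying loose beyond the pots; not to be moved. Origin: under the neck, on the bench; x towards the tip, which lies 165 mm from the origin; the handle's end is 140 mm the other way.
- charcoal_pot: big round charcoal plastic pot, empty, 140 mm across the rim, 130 mm tall, standing loose at the far right; not to be moved. Origin: centre of its underside.
Things that resemble listed ones, but are neither listed nor needed, are in the scene too. What is shaped like the pot_medium but blue or green is not meant. What is shaped like the pot_small but brown is not meant.

How it is judged (in metres and radians):
On the way, in this order (a step that is already met when the one before it is completed fails the run):
1. the large round pot stands released on the large saucer (horizontal distance between pot_large and saucer_large below 0.0125 m and z of pot_large in the frame of saucer_large between 0.002 and 0.0075 m and angle between pot_large's own z axis and vertical below 0.1 rad and contact force between the fingers and pot_large below 0.1 N), for 0.2 s.
2. the medium round pot stands released on the medium saucer (horizontal distance between pot_medium and saucer_medium below 0.0125 m and z of pot_medium in the frame of saucer_medium between 0.002 and 0.0075 m and angle between pot_medium's own z axis and vertical below 0.1 rad and contact force between the fingers and pot_medium below 0.1 N), for 0.2 s.
3. the small round pot stands released on the small saucer (horizontal distance between pot_small and saucer_small below 0.0125 m and z of pot_small in the frame of saucer_small between 0.002 and 0.0075 m and angle between pot_small's own z axis and vertical below 0.1 rad and contact force between the fingers and pot_small below 0.1 N), for 0.2 s.
At the end, for the whole second after the job is handed in: Each round pot stands upright (within 0.1 rad) and at rest on the floor of the saucer of its own size, its axis within 12.5 mm of the saucer's centre and its underside within 2.5 mm of the saucer's floor, released by the gripper (all of step 1 and all of step 2 and all of step 3 and linear speed of each of pot_large, pot_medium, pot_small below 0.02 m/s); the robot touches nothing.
It fails at once if a square pot is moved by more than 15 mm or tipped over (distance of any of square_large, square_small from where it was at the start of the episode above 0.015 m or angle between any of square_large, square_small's own z axis and vertical above 0.35 rad).
It fails at once if the trowel or the charcoal pot is moved by more than 15 mm or tipped over (distance of any of trowel, charcoal_pot from where it was at the start of the episode above 0.015 m or angle between any of trowel, charcoal_pot's own z axis and vertical above 0.35 rad).
It fails at once if the large pot is dropped or slammed onto its saucer (faster than 0.45 m/s in the last 20 mm) (horizontal distance between pot_large and saucer_large below 0.03 m and z of pot_large in the frame of saucer_large below 0.025 m and linear speed of pot_large above 0.45 m/s).
It fails at once if the medium pot is dropped or slammed onto its saucer (faster than 0.45 m/s in the last 20 mm) (horizontal distance between pot_medium and saucer_medium below 0.03 m and z of pot_medium in the frame of saucer_medium below 0.025 m and linear speed of pot_medium above 0.45 m/s).
It fails at once if the small pot is dropped or slammed onto its saucer (faster than 0.45 m/s in the last 20 mm) (horizontal distance between pot_small and saucer_small below 0.03 m and z of pot_small in the frame of saucer_small below 0.025 m and linear speed of pot_small above 0.45 m/s).
It also fails if it takes over 90 s, if anything falls off the work surface, if the arm or the gripper's body presses on something with over 40 N, if the wrist force passes 120 N, or if a joint passes its speed limit or range.

## Robot

A 7-joint arm with a two-finger parallel gripper is mounted at the origin on the work surface. World frame = base frame: x ahead of the robot, y to its left, z up, the work surface at z = 0. Lengths are in m, angles in degrees, forces in N, time in s.
With the tool pointing down it reaches from about 0.425 to 0.95 m from the base axis. Payload 16.7 kg.
Tool frame: the origin (TCP) lies at the very end of the fingers, on their centre line; the grasp point (between the pads) lies 19 mm behind it; z points along the fingers, y is the line along which they close (so a half turn about z gives the same grasp; the last joint's range is limited). The gripper opens to 94 mm and grips with 3 to 60 N. Pads are 16 mm wide; open, the fingers measure 119 mm over their backs; the gripper's body (75 mm by 177 mm) begins 78 mm behind the grasp point.
Start: joints at [-74.341, 24.414, 4.234, 92.017, -1.954, 63.644, -3.845], TCP at [0.277, 0.616, 0.205] pointing down, gripper open.
Joint ranges: [-163.25, 163.25], [-28.42, 122.38], [-70.27, 78.77], [12.13, 141.07], [-58.53, 238.53], [9.26, 117.41], [-156.51, 156.51]. Speed limits (degrees/s): [108.29, 108.29, 136.94, 136.94, 172.46, 172.46, 172.46].

## Interface

Orientations are given as [roll, pitch, yaw] about the fixed x, y, z axes, in that order (R = Rz(yaw) Ry(pitch) Rx(roll)).
In Python, from rig import env gives the robot as it stands.
- The arm moves only by the tool play_rows, never from a script. Its arguments are lists of equal length, an entry for each row: "linear": the shift along the tool's x, y, z in units of 30 mm (1.0 is 30 mm), a list of three; "spin": the turn about the tool's z in units of 6 degrees (1.0 is 6 degrees). A call has 1 to 8 rows; each row shifts and turns the commanded pose from where the row before left it, along the tool's axes as they then stand; what a row does not reach is not made up. A row lasts 1/12 s, in which the tool goes at most 41.7 mm and 7.16 degrees, less where a joint would pass 70% of its speed; a pose out of reach is approached as far as the arm can. A call is refused whole if a number of a shift passes 1 or a number of a turn 1, either way. A call with a gripper value outside its range is refused whole. "grip" is the opening, from 0 (shut) to 1 (fully open), set as the call begins (left out, the last holds). The fingers move at their own pace and stop on an object; "newtons" is the grip in N (left out, the last holds). Time passes only in rows, so rows that do not move let the fingers close. It gives the time, the measured TCP pose, the force, the opening and the grip force at its end, in the units of the state.
- env.get_state(): the state, without advancing time (a new reading comes with each control period).
- env.snapshot(name): name is "side" or "top"; returns a dict with "image" (480x640x3 uint8, red, green, blue), "range_z" (480x640 float32, m along the optical axis (not along the pixel's ray), 0 where there is no reading), "mtx" (3x3 intrinsics, pixels), "D" ([k1, k2, p1, p2, k3] as OpenCV has them; the pictures are not rectified), "extrinsics" (4x4, takes a point from camera to world coordinates). Camera axes: x right, y down, z forward; pixel columns grow to the right and rows downward; lengths in m; the calibration is good to about 2 mm. A picture is of the moment at which its call begins.
- env.close_job(): hands the job in; it is judged then, once.
The state is a dict: "time_s": time; "joint_pos": joint angles; "joint_vel": joint speeds; "effort": joint torques, N m; "ee_pos": TCP position; "eef_rot": TCP orientation; "force": force on the tool from outside, world axes, zero at the start; "ft_torque": the same for the moment, N m; "grip_width": finger opening in m; "finger_force": force on a finger pad.
Only numpy, scipy, OpenCV 4.12 (cv2) and the standard library are available. Lean on these libraries where they do the work, as an engineer would, in place of code of your own. Each camera call takes 0.05 s, during which the arm holds its last target. There are 200 camera calls.

## Working session

There is one attempt and no reset: what is moved stays moved. The work goes in short steps, Python scripts to look and compute and a tool call to move; the robot and the scene stay as the last step left them, time stands still between calls to the robot, and variables do not carry over. Pictures are saved under pics/ and viewed, at most 14 in all, crops included, and the job is handed in when it is done.

Besides the shell and the picture viewer there is one more tool, called after "Emit:" as name(argument=value, ...), one argument or row to a line, values as JSON. play_rows: Moves the arm, as the interface text tells. Its arguments: {"type":"object","properties":{"linear":{"type":"array"},"spin":{"type":"array"},"grip":{"type":"number"},"newtons":{"type":"number"}},"required":["linear","spin"]}

```bash
mkdir -p pics; ls; python3 - <<'E'
from rig import env
import cv2,numpy as np
for n in("top","side"):
    s=env.snapshot(n); cv2.imwrite(f"pics/{n}0.png",s["image"][:,:,::-1]); np.savez(f"pics/{n}0.npz",**s)
    print(n,s["mtx"].round(1).tolist(),np.round(s["D"],3),s["extrinsics"].round(3).tolist())
print(env.get_state())
E
```

```text
pics
top [[493.2, 0.0, 315.4], [0.0, 493.2, 241.5], [0.0, 0.0, 1.0]] [-0.038  0.     0.     0.     0.   ] [[-0.018, -0.987, 0.159, 0.421], [-1.0, 0.02, 0.013, -0.054], [-0.016, -0.158, -0.987, 1.069], [0.0, 0.0, 0.0, 1.0]]
side [[471.0, 0.0, 321.2], [0.0, 471.0, 236.4], [0.0, 0.0, 1.0]] [-0.024  0.     0.     0.     0.   ] [[0.991, -0.105, 0.083, 0.499], [-0.134, -0.758, 0.639, -0.636], [-0.004, -0.644, -0.765, 0.763], [0.0, 0.0, 0.0, 1.0]]
{'time_s': 0.1, 'joint_pos': array([-74.34026814,  24.44510957,   4.23062981,  92.04658627,
        -1.95274881,  63.64280196,  -3.84440956]), 'joint_vel': array([ 0.07318502,  0.05982462,  0.05382539, -0.02222582, -0.06505329,
        0.01782894, -0.04057344]), 'effort': array([ 8.90539406e-03, -9.37461019e+01,  3.67774934e+00, -4.55030644e+01,
       -4.84932843e-02,  1.69060507e-02,  3.55656982e-05]), 'ee_pos': array([0.2768388 , 0.61520888, 0.20487167]), 'eef_rot': array([-1.79937804e+02,  4.85088950e-03,  1.55774146e+02]), 'force': array([ 0.78899724,  1.05427917, -0.98668672]), 'ft_torque': array([ 0.02030228, -0.05783589, -0.00388938]), 'finger_force': 0.0, 'grip_width': 0.09410826049849737}
```

View pics/top0.png

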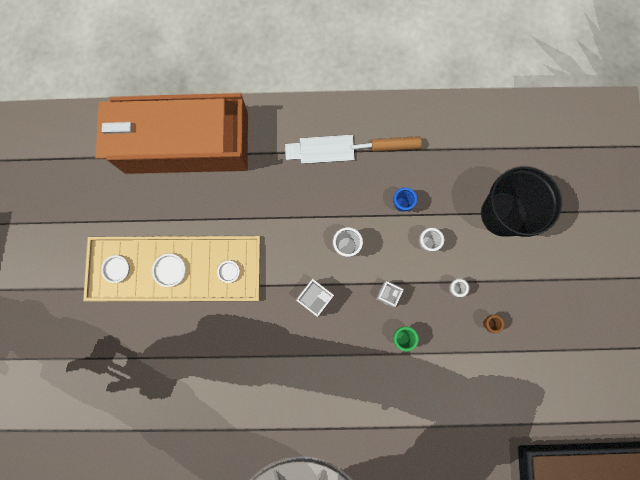

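View pics/side0.png

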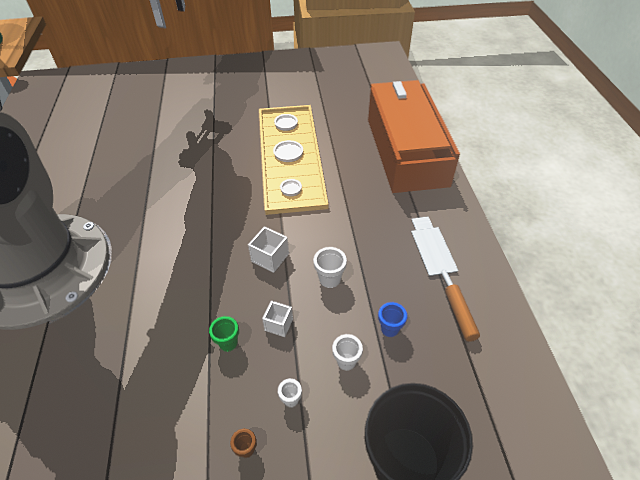

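The top view shows the large pot at about (348,241), medium (432,239) and small (459,288). The saucers are medium (116,269), large (170,270) and small (229,271), and the square pots are at (315,297) and (390,293). Both views agree.

```bash
cat > h.py <<'E'
import cv2,numpy as np
def plane_pts(s,px,z):
    "rays of pixels cast on the plane at height z"
    u=cv2.undistortPoints(np.float64(px).reshape(-1,1,2),s["mtx"],np.float64(s["D"])).reshape(-1,2)
    E=s["extrinsics"]; d=np.c_[u,np.ones(len(u))]@E[:3,:3].T
    return (E[:3,3]+d*((z-E[2,3])/d[:,2:]))[:,:2]
def world(s):
    h,w=s["range_z"].shape; v,u=np.mgrid[:h,:w]
    p=cv2.undistortPoints(np.float64(np.c_[u.ravel(),v.ravel()]).reshape(-1,1,2),s["mtx"],np.float64(s["D"])).reshape(-1,2)
    P=np.c_[p,np.ones(len(p))]*s["range_z"].reshape(-1,1)
    return (P@s["extrinsics"][:3,:3].T+s["extrinsics"][:3,3]).reshape(h,w,3)
def rim(s,W,xy,z,r,tol=.005):
    "centre and radius of the rim at height z near xy: rim-height white pixels, rays cast to z"
    im=s["image"].astype(int)
    m=(abs(W[...,2]-z)<tol)&(np.hypot(W[...,0]-xy[0],W[...,1]-xy[1])<r+.012)&(np.ptp(im,axis=2)<60)&(im.max(2)>90)
    v,u=np.nonzero(m)
    if len(u)<10: return None
    p=plane_pts(s,np.c_[u,v],z)
    c,R=cv2.minEnclosingCircle(np.float32(p*1000)); return np.round(c,1),round(R,1),len(u)
E
python3 - <<'E'
from h import *
S={n:dict(np.load(f"pics/{n}0.npz")) for n in("top","side")}
Ws={n:world(S[n]) for n in S}
for n,px,z,r in[("potL",(348,241),.064,.031),("potM",(432,239),.054,.025),("potS",(459,288),.044,.019),("sauM",(116,269),.017,.031),("sauL",(170,270),.017,.037),("sauS",(229,271),.017,.025),("sqL",(315,297),.054,.036),("sqS",(390,293),.042,.028)]:
    a=plane_pts(S["top"],[px],z)[0]
    print(n,a.round(3),*[(k,rim(S[k],Ws[k],a,z,r)) for k in S])
for n,px,z in[("blue",(405,199),.054),("green",(406,339),.054),("brown",(495,324),.044),("tray",(85,238),.015),("tray",(260,300),.015)]: print(n,plane_pts(S["top"],[px],z)[0].round(3))
for n in S: # the tallest things
    print(n,[Ws[n][v,u].round(3).tolist() for u,v in ([(200,125),(525,170)] if n=="top" else [(400,130),(420,385)])])
E
```

```text
potL [ 0.582 -0.108] ('top', (array([ 580.4, -107.2]), 30.8, 247)) ('side', (array([ 583.6, -112.1]), 32.3, 285))
potM [ 0.584 -0.284] ('top', (array([ 583.2, -283.7]), 25.1, 197)) ('side', (array([ 586.3, -287.9]), 25.9, 316))
potS [ 0.482 -0.336] ('top', (array([ 481.4, -336.2]), 19.6, 146)) ('side', (array([ 485. , -341.5]), 18.9, 249))
sauM [0.538 0.393] ('top', (array([538. , 396.4]), 31.6, 304)) ('side', (array([540.9, 391.1]), 32.7, 125))
sauL [0.534 0.274] ('top', (array([534.5, 278.3]), 36.7, 372)) ('side', (array([535.8, 273.1]), 38.6, 184))
sauS [0.529 0.146] ('top', (array([528.6, 148.4]), 24.5, 218)) ('side', (array([530.3, 142.9]), 26.7, 138))
sqL [ 0.468 -0.038] ('top', (array([467.5, -37. ]), 38.2, 199)) ('side', (array([470.5, -41. ]), 38.7, 237))
sqS [ 0.474 -0.193] ('top', (array([ 473.5, -194.8]), 27.3, 145)) ('side', (array([ 476. , -198.5]), 28.1, 202))
blue [ 0.671 -0.232]
green [ 0.38 -0.22]
brown [ 0.406 -0.406]
tray [0.608 0.467]
tray [0.466 0.08 ]
top [[0.83, 0.196, 0.093], [0.709, -0.462, 0.121]]
side [[0.795, 0.218, 0.091], [0.668, -0.394, 0.129]]
```

Emit:
play_rows(
  linear=[
    [0, 0, 0],
    [0, 0, 0],
    [0, 0, 0],
    [0, 0, 0],
    [-0.6, -1, 0],
    [-0.6, -1, 0],
    [-0.6, -1, 0],
    [-0.6, -1, 0],
  ],
  spin=[-1, -1, -1, -1, 0, 0, 0, 0],
  grip=1,
  newtons=20,
)

```text
time_s: 0.77
ee_pos: [0.3489, 0.4936, 0.2051]
eef_rot: [-180.0, -0.0, 179.8]
force: [0.7, 0.9, 0.2]
grip_width: 0.0942
finger_force: 0.0
```

Emit:
play_rows(
  linear=[
    [-0.4, -1, 0],
    [-0.4, -1, 0],
    [-0.4, -1, 0],
    [-0.4, -1, 0],
    [-0.4, -1, 0],
    [-0.4, -1, 0],
    [-0.4, -1, 0],
    [-0.4, -1, 0],
  ],
  spin=[0, 0, 0, 0, 0, 0, 0, 0],
)

```text
time_s: 1.43
ee_pos: [0.4437, 0.2532, 0.2054]
eef_rot: [-180.0, -0.0, 179.8]
force: [0.4, 0.8, 0.4]
grip_width: 0.094
finger_force: 0.0
```

Emit:
play_rows(
  linear=[
    [-0.4, -1, 0],
    [-0.4, -1, 0],
    [-0.4, -1, 0],
    [-0.4, -1, 0],
    [-0.4, -1, 0],
    [-0.4, -1, 0],
    [-0.4, -1, 0],
    [-0.4, -1, 0],
  ],
  spin=[0, 0, 0, 0, 0, 0, 0, 0],
)

```text
time_s: 2.1
ee_pos: [0.5387, 0.0129, 0.2054]
eef_rot: [-180.0, -0.0, 179.8]
force: [0.3, -0.2, 0.9]
grip_width: 0.0941
finger_force: 0.0
```

Emit:
play_rows(
  linear=[
    [-0.29, -0.82, 0],
    [-0.29, -0.82, 0],
    [-0.29, -0.82, 0],
    [-0.29, -0.82, 0],
    [-0.29, -0.82, 0],
    [0, 0, 1],
    [0, 0, 1],
    [0, 0, 1],
  ],
  spin=[0, 0, 0, 0, 0, 0, 0, 0],
)

```text
time_s: 2.77
ee_pos: [0.5816, -0.1093, 0.1144]
eef_rot: [-180.0, 0.0, 179.7]
force: [0.6, 0.2, -0.0]
grip_width: 0.0943
finger_force: 0.0
```

```bash
python3 - <<'E'
from rig import env
import cv2,numpy as np
o=[]
for n in("top","side"):
    s=env.snapshot(n); np.savez(f"pics/{n}1.npz",**s)
    u,v=(348,241) if n=="top" else (330,268)
    o.append(cv2.resize(s["image"][v-75:v+75,u-65:u+65,::-1],None,fx=3,fy=3,interpolation=cv2.INTER_CUBIC))
cv2.imwrite("pics/c1.png",np.hstack(o)); print(env.get_state()["ee_pos"])
E
```

```text
[ 0.57873572 -0.10835633  0.11142188]
```

View pics/c1.png

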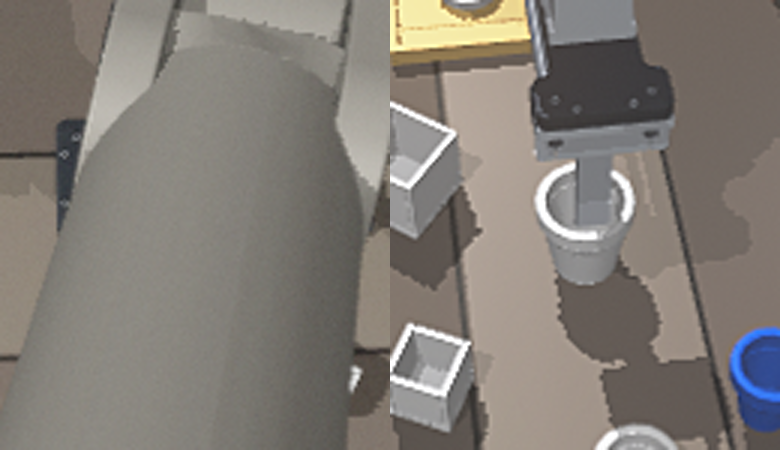

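The side view shows the open fingers straddling the large pot, with the near finger at crop (595,225) and the pot at (585,205). The top view is hidden by the arm. I'll descend.

Emit:
play_rows(
  linear=[
    [0, 0, 0.6],
    [0, 0, 0.6],
    [0, 0, 0.6],
    [0, 0, 0.6],
    [0, 0, 0],
    [0, 0, 0],
  ],
  spin=[0, 0, 0, 0, 0, 0],
)

```text
time_s: 3.37
ee_pos: [0.5818, -0.1088, 0.0444]
eef_rot: [-180.0, -0.0, 179.8]
force: [0.6, 0.2, -0.9]
grip_width: 0.0943
finger_force: 0.0
```

```bash
python3 - <<'E'
from rig import env
import numpy as np
for i in range(3):
    s=env.get_state(); print(s["time_s"],s["ee_pos"].round(4),s["force"].round(1),s["joint_pos"].round(1))
    env.snapshot("side")
E
```

```text
3.3667 [ 0.5818 -0.1088  0.0444] [ 0.6  0.2 -0.9] [-10.5  28.8  19.2 111.1 -13.6  42.2 106.3]
3.4167 [ 0.5823 -0.1088  0.045 ] [-0.7 -0.4  0.7] [-10.6  28.8  19.2 111.1 -13.6  42.2 106.3]
3.4667 [ 0.5825 -0.1088  0.0453] [-0.4  0.1 -0.1] [-10.6  28.8  19.2 111.1 -13.6  42.2 106.4]
```

Emit:
play_rows(
  linear=[
    [0, 0, 0.2],
    [0, 0, 0],
  ],
  spin=[0, 0],
)

```text
time_s: 3.68
ee_pos: [0.5817, -0.1086, 0.0375]
eef_rot: [180.0, 0.0, 179.8]
force: [0.1, -0.4, -0.1]
grip_width: 0.0941
finger_force: 0.0
```

Emit:
play_rows(
  linear=[
    [0, 0, 0],
    [0, 0, 0],
    [0, 0, 0],
    [0, 0, 0],
    [0, 0, 0],
    [0, 0, 0],
    [0, 0, 0],
    [0, 0, 0],
  ],
  spin=[0, 0, 0, 0, 0, 0, 0, 0],
  grip=0.5,
  newtons=20,
)

```text
time_s: 4.35
ee_pos: [0.5816, -0.1087, 0.0375]
eef_rot: [-180.0, -0.0, 179.8]
force: [-0.1, -0.0, 1.2]
grip_width: 0.062
finger_force: 20.0
```

Emit:
play_rows(
  linear=[
    [0, 0, -0.4],
    [0, 0, -0.8],
    [0, 0, -0.8],
    [0, 0, -0.8],
    [0, 0, -0.4],
    [0.1, 0.3, 0],
    [0.1, 0.6, 0],
    [0.1, 0.9, 0],
  ],
  spin=[0, 0, 0, 0, 0, 0, 0, 0],
)

```text
time_s: 5.02
ee_pos: [0.5718, -0.0555, 0.1327]
eef_rot: [-180.0, -0.0, 179.6]
force: [-0.3, 0.4, -1.1]
grip_width: 0.062
finger_force: 20.0
```

Emit:
play_rows(
  linear=[
    [0.12, 0.9, 0],
    [0.12, 0.9, 0],
    [0.12, 0.9, 0],
    [0.12, 0.9, 0],
    [0.12, 0.9, 0],
    [0.12, 0.9, 0],
    [0.12, 0.9, 0],
    [0.12, 0.9, 0],
  ],
  spin=[0, 0, 0, 0, 0, 0, 0, 0],
)

```text
time_s: 5.68
ee_pos: [0.5433, 0.1632, 0.1323]
eef_rot: [-180.0, -0.1, 179.8]
force: [0.6, -0.4, -1.2]
grip_width: 0.0619
finger_force: 20.0
```

Emit:
play_rows(
  linear=[
    [0.07, 0.9, 0],
    [0.07, 0.9, 0],
    [0.07, 0.9, 0],
    [0.07, 0.7, 0],
    [0, 0.35, 0.2],
    [0, 0, 0.7],
    [0, 0, 0.6],
    [0, 0, 0],
  ],
  spin=[0, 0, 0, 0, 0, 0, 0, 0],
)

```text
time_s: 6.35
ee_pos: [0.5343, 0.2727, 0.0842]
eef_rot: [-179.8, -0.3, 179.8]
force: [-0.8, -1.0, -2.3]
grip_width: 0.0619
finger_force: 20.0
```

```bash
cat > look.py <<'E'
from rig import env
from h import *
import sys
# look.py out side_u side_v top_u top_v
o=[]
for n,u,v in(("side",*map(int,sys.argv[2:4])),("top",*map(int,sys.argv[4:6]))):
    s=env.snapshot(n); np.savez(f"pics/{sys.argv[1]}_{n}.npz",**s)
    im=s["image"][:,:,::-1]; v0,u0=np.clip(v-75,0,330),np.clip(u-65,0,510)
    o.append(cv2.resize(im[v0:v0+150,u0:u0+130],None,fx=3,fy=3,interpolation=cv2.INTER_CUBIC))
cv2.imwrite(f"pics/{sys.argv[1]}.png",np.hstack(o)); st=env.get_state(); print(st["ee_pos"].round(4),st["force"].round(1))
E
python3 look.py c2 289 140 170 270
```

```text
[0.5362 0.2731 0.0876] [ 0.5  0.4 -0.8]
```

View pics/c2.png

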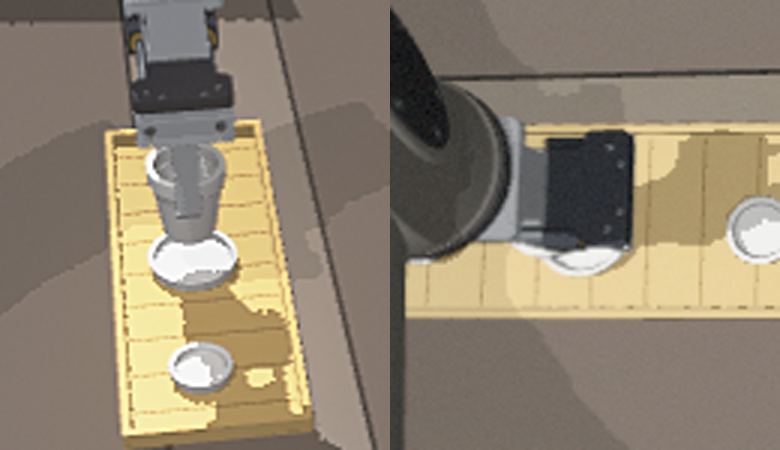

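The side view shows the held pot (crop 187,190) directly above the large saucer (crop 193,260). The calibration suggests a further 3.5 mm in y. I'll lower it slowly.

Emit:
play_rows(
  linear=[
    [0, 0.12, 0.3],
    [0, 0, 0.3],
    [0, 0, 0.3],
    [0, 0, 0.2],
    [0, 0, 0],
    [0, 0, 0],
  ],
  spin=[0, 0, 0, 0, 0, 0],
)

```text
time_s: 6.95
ee_pos: [0.5368, 0.2773, 0.0551]
eef_rot: [-180.0, -0.0, 179.8]
force: [-0.0, -0.8, -1.0]
grip_width: 0.0617
finger_force: 20.0
```

Emit:
play_rows(
  linear=[
    [0, 0, 0.08],
    [0, 0, 0.06],
    [0, 0, 0.05],
    [0, 0, 0],
  ],
  spin=[0, 0, 0, 0],
)

```text
time_s: 7.28
ee_pos: [0.5369, 0.2776, 0.0496]
eef_rot: [-180.0, -0.0, 179.8]
force: [-0.5, 0.5, -1.0]
grip_width: 0.0617
finger_force: 20.0
```

Emit:
play_rows(
  linear=[
    [0, 0, 0.04],
    [0, 0, 0.03],
    [0, 0, 0],
  ],
  spin=[0, 0, 0],
)

```text
time_s: 7.53
ee_pos: [0.5374, 0.2778, 0.0483]
eef_rot: [180.0, 0.0, 179.8]
force: [-2.2, -0.9, 8.3]
grip_width: 0.0615
finger_force: 20.0
```

Emit:
play_rows(
  linear=[
    [0, 0, 0],
    [0, 0, 0],
    [0, 0, 0],
    [0, 0, 0],
    [0, 0, 0],
    [0, 0, 0],
    [0, 0, 0],
    [0, 0, 0],
  ],
  spin=[0, 0, 0, 0, 0, 0, 0, 0],
  grip=1,
)

```text
time_s: 8.2
ee_pos: [0.5369, 0.2776, 0.0476]
eef_rot: [-180.0, -0.0, 179.8]
force: [-0.6, 0.5, -0.3]
grip_width: 0.0939
finger_force: 0.0
```

Emit:
play_rows(
  linear=[
    [0, 0, -0.2],
    [0, 0, -0.5],
    [0, 0, -0.9],
    [0, 0, -0.9],
    [0, 0, -0.9],
    [0, -0.5, -0.2],
    [-0.1, -0.9, 0],
    [-0.1, -1, 0],
  ],
  spin=[0, 0, 0, 0, 0, 0, 0, 0],
)

```text
time_s: 8.87
ee_pos: [0.5426, 0.2058, 0.1565]
eef_rot: [179.9, 0.1, 179.9]
force: [0.5, -0.3, -0.0]
grip_width: 0.094
finger_force: 0.0
```

Emit:
play_rows(
  linear=[
    [-0.1, -1, 0],
    [-0.1, -1, 0],
    [-0.1, -1, 0],
    [-0.1, -1, 0],
    [-0.1, -1, 0],
    [-0.1, -1, 0],
    [-0.1, -1, 0],
    [-0.1, -1, 0],
  ],
  spin=[0, 0, 0, 0, 0, 0, 0, 0],
)

```text
time_s: 9.53
ee_pos: [0.5653, -0.0364, 0.1559]
eef_rot: [180.0, 0.0, 179.8]
force: [0.1, 0.3, 0.3]
grip_width: 0.094
finger_force: 0.0
```

```bash
python3 look.py c3 289 140 170 270; python3 - <<'E'
from h import *
for n in("side","top"):
    s=dict(np.load(f"pics/c3_{n}.npz")); W=world(s)
    print(n,rim(s,W,(.536,.277),.075,.031),rim(s,W,(.536,.277),.017,.037))
E
```

```text
[ 0.5654 -0.0402  0.1561] [-0.8  0.1 -0.1]
side (array([531.8, 271.5]), 32.6, 93) (array([532. , 270.2]), 37.7, 127)
top (array([535.7, 277.4]), 30.6, 256) (array([531.6, 273.5]), 37.3, 352)
```

View pics/c3.png

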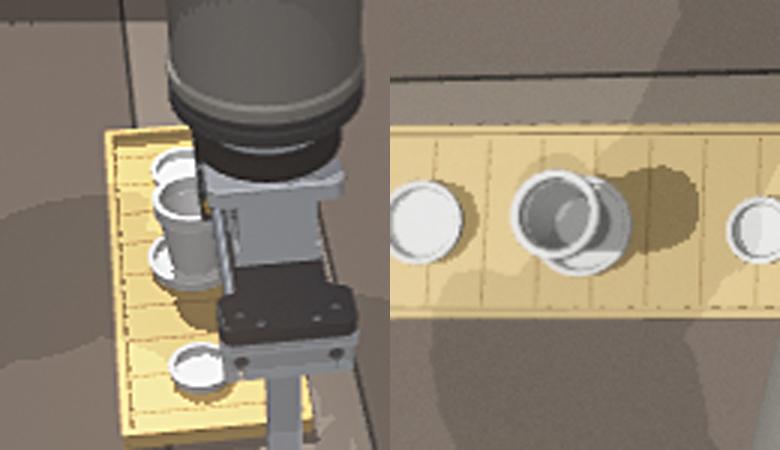

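The large pot stands on its saucer: in the top view its rim is 1–2 mm off the saucer centre. Next is the medium pot.

Emit:
play_rows(
  linear=[
    [-0.07, -0.9, 0],
    [-0.07, -0.9, 0],
    [-0.07, -0.9, 0],
    [-0.07, -0.9, 0],
    [-0.07, -0.9, 0],
    [-0.07, -0.9, 0],
    [-0.07, -0.9, 0],
    [-0.07, -0.9, 0],
  ],
  spin=[0, 0, 0, 0, 0, 0, 0, 0],
  grip=0.85,
)

```text
time_s: 10.3
ee_pos: [0.5814, -0.2515, 0.1557]
eef_rot: [180.0, -0.0, 179.8]
force: [0.5, 0.1, -0.0]
grip_width: 0.0803
finger_force: 0.0
```

Emit:
play_rows(
  linear=[
    [-0.07, -0.6, 0],
    [0, -0.4, 0],
    [0, 0, 0.8],
    [0, 0, 0.7],
    [0, 0, 0],
    [0, 0, 0],
  ],
  spin=[0, 0, 0, 0, 0, 0],
)

```text
time_s: 10.8
ee_pos: [0.5831, -0.2797, 0.1102]
eef_rot: [180.0, -0.1, 179.8]
force: [-0.4, -0.1, 0.1]
grip_width: 0.0799
finger_force: 0.0
```

```bash
python3 look.py c4 347 350 432 239
```

```text
[ 0.5842 -0.2804  0.1119] [ 0.5 -0.8  0.5]
```

View pics/c4.png

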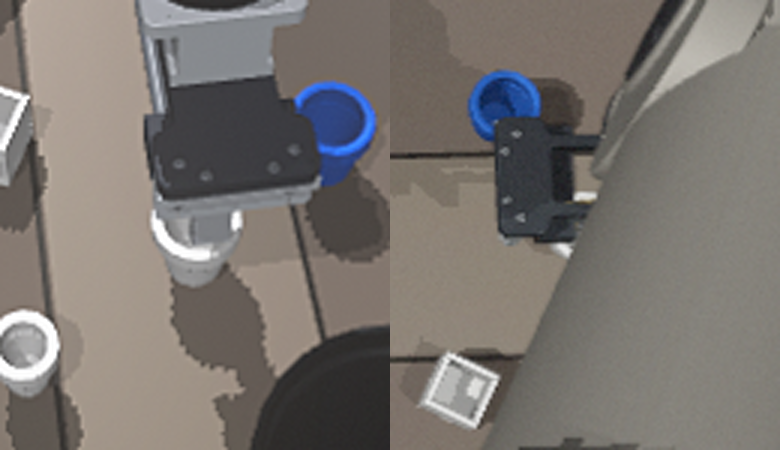

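The fingers are above the medium pot (side crop 197,235), clear of the blue pot. I'll correct y by −5 mm and descend.

Emit:
play_rows(
  linear=[
    [0, -0.16, 0.5],
    [0, 0, 0.7],
    [0, 0, 0.6],
    [0, 0, 0.5],
    [0, 0, 0.3],
    [0, 0, 0],
    [0, 0, 0],
  ],
  spin=[0, 0, 0, 0, 0, 0, 0],
)

```text
time_s: 11.48
ee_pos: [0.5837, -0.2856, 0.033]
eef_rot: [-180.0, 0.0, 179.8]
force: [0.8, -0.4, 0.7]
grip_width: 0.0797
finger_force: 0.0
```

Emit:
play_rows(
  linear=[
    [0, 0, 0.15],
    [0, 0, 0],
    [0, 0, 0],
  ],
  spin=[0, 0, 0],
)

```text
time_s: 11.73
ee_pos: [0.5839, -0.2855, 0.0287]
eef_rot: [-180.0, 0.0, 179.8]
force: [-0.2, 0.1, 0.3]
grip_width: 0.0799
finger_force: 0.0
```

Emit:
play_rows(
  linear=[
    [0, 0, 0],
    [0, 0, 0],
    [0, 0, 0],
    [0, 0, 0],
    [0, 0, 0],
    [0, 0, 0],
    [0, 0, 0],
    [0, 0, 0],
  ],
  spin=[0, 0, 0, 0, 0, 0, 0, 0],
  grip=0.35,
  newtons=20,
)

```text
time_s: 12.4
ee_pos: [0.5836, -0.2854, 0.0282]
eef_rot: [180.0, 0.0, 179.8]
force: [-0.7, 2.0, 1.6]
grip_width: 0.0497
finger_force: 20.0
```

Emit:
play_rows(
  linear=[
    [0, 0, -0.4],
    [0, 0, -0.8],
    [0, 0, -0.9],
    [0, 0, -0.9],
    [0, 0, -0.9],
    [0, 0.3, -0.4],
    [0.07, 0.6, 0],
    [0.07, 0.9, 0],
  ],
  spin=[0, 0, 0, 0, 0, 0, 0, 0],
)

```text
time_s: 13.07
ee_pos: [0.5794, -0.2325, 0.1583]
eef_rot: [-179.9, 0.1, 179.6]
force: [0.4, -0.0, -1.6]
grip_width: 0.0497
finger_force: 20.0
```

Emit:
play_rows(
  linear=[
    [0.07, 1, 0],
    [0.07, 1, 0],
    [0.07, 1, 0],
    [0.07, 1, 0],
    [0.07, 1, 0],
    [0.07, 1, 0],
    [0.07, 1, 0],
    [0.07, 1, 0],
  ],
  spin=[0, 0, 0, 0, 0, 0, 0, 0],
)

```text
time_s: 13.73
ee_pos: [0.5629, 0.0107, 0.1572]
eef_rot: [180.0, -0.0, 179.8]
force: [0.7, -0.5, -1.7]
grip_width: 0.0497
finger_force: 20.0
```

Emit:
play_rows(
  linear=[
    [0.07, 1, 0],
    [0.07, 1, 0],
    [0.07, 1, 0],
    [0.07, 1, 0],
    [0.07, 1, 0],
    [0.07, 1, 0],
    [0.07, 1, 0],
    [0.07, 1, 0],
  ],
  spin=[0, 0, 0, 0, 0, 0, 0, 0],
)

```text
time_s: 14.4
ee_pos: [0.5469, 0.2505, 0.1572]
eef_rot: [-180.0, -0.0, 179.8]
force: [0.2, -0.4, -1.0]
grip_width: 0.0493
finger_force: 20.0
```

Emit:
play_rows(
  linear=[
    [0.06, 1, 0],
    [0.06, 1, 0],
    [0.06, 1, 0],
    [0.06, 0.9, 0],
    [0.02, 0.6, 0],
    [0, 0.3, 0],
    [0, 0, 0],
    [0, 0, 0],
  ],
  spin=[0, 0, 0, 0, 0, 0, 0, 0],
)

```text
time_s: 15.07
ee_pos: [0.5409, 0.3915, 0.157]
eef_rot: [-179.9, -0.0, 179.7]
force: [0.5, -0.4, -0.6]
grip_width: 0.0492
finger_force: 20.0
```

Emit:
play_rows(
  linear=[
    [0, 0, 0.5],
    [0, 0, 0.8],
    [0, 0, 0.8],
    [0, 0, 0.5],
    [0, 0, 0],
    [0, 0, 0],
    [0, 0, 0],
  ],
  spin=[0, 0, 0, 0, 0, 0, 0],
)

```text
time_s: 15.65
ee_pos: [0.5417, 0.392, 0.0805]
eef_rot: [180.0, 0.1, 179.7]
force: [-0.7, 0.1, -0.9]
grip_width: 0.0497
finger_force: 20.0
```

```bash
python3 look.py c5 289 120 116 269
```

```text
[0.5416 0.3927 0.0807] [ 0.4  0.2 -0.9]
```

View pics/c5.png

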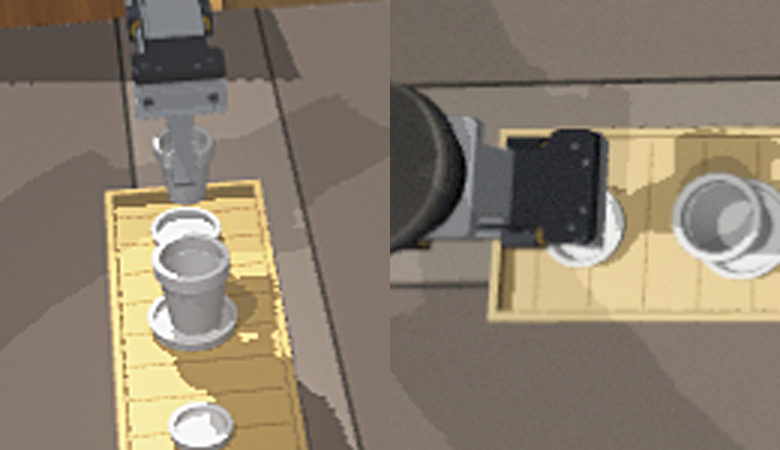

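The medium pot (side crop 180,165) is above the medium saucer (side crop 187,225). I'll nudge it 2–3 mm and lower it.

Emit:
play_rows(
  linear=[
    [0.08, 0.1, 0.3],
    [0, 0, 0.3],
    [0, 0, 0.3],
    [0, 0, 0.2],
    [0, 0, 0],
    [0, 0, 0],
  ],
  spin=[0, 0, 0, 0, 0, 0],
)

```text
time_s: 16.25
ee_pos: [0.5381, 0.3954, 0.0454]
eef_rot: [-179.9, -0.0, 179.8]
force: [0.1, 0.7, -1.1]
grip_width: 0.0496
finger_force: 20.0
```

Emit:
play_rows(
  linear=[
    [0, 0, 0.05],
    [0, 0, 0.03],
    [0, 0, 0],
  ],
  spin=[0, 0, 0],
)

```text
time_s: 16.5
ee_pos: [0.5384, 0.3958, 0.0439]
eef_rot: [180.0, 0.0, 179.8]
force: [0.1, -0.6, -1.5]
grip_width: 0.0493
finger_force: 20.0
```

Emit:
play_rows(
  linear=[
    [0, 0, 0.06],
    [0, 0, 0.04],
    [0, 0, 0.03],
    [0, 0, 0],
  ],
  spin=[0, 0, 0, 0],
)

```text
time_s: 16.83
ee_pos: [0.5382, 0.3957, 0.0397]
eef_rot: [-180.0, -0.0, 179.8]
force: [1.1, 0.2, -0.7]
grip_width: 0.0494
finger_force: 20.0
```

Emit:
play_rows(
  linear=[
    [0, 0, 0.03],
    [0, 0, 0.02],
    [0, 0, 0],
  ],
  spin=[0, 0, 0],
)

```text
time_s: 17.08
ee_pos: [0.5387, 0.3958, 0.0391]
eef_rot: [180.0, 0.0, 179.8]
force: [-2.2, -1.7, 9.1]
grip_width: 0.0491
finger_force: 20.0
```

Emit:
play_rows(
  linear=[
    [0, 0, 0],
    [0, 0, 0],
    [0, 0, 0],
    [0, 0, 0],
    [0, 0, 0],
    [0, 0, 0],
    [0, 0, 0],
    [0, 0, 0],
  ],
  spin=[0, 0, 0, 0, 0, 0, 0, 0],
  grip=0.85,
)

```text
time_s: 17.75
ee_pos: [0.5383, 0.3958, 0.0383]
eef_rot: [-180.0, -0.0, 179.8]
force: [1.3, -0.3, 0.7]
grip_width: 0.0798
finger_force: 0.0
```

Emit:
play_rows(
  linear=[
    [0, 0, -0.2],
    [0, 0, -0.5],
    [0, 0, -0.9],
    [0, 0, -0.9],
    [0, 0, -0.9],
    [0, 0, -0.6],
    [0, -0.5, 0],
    [0.07, -0.9, 0],
  ],
  spin=[0, 0, 0, 0, 0, 0, 0, 0],
)

```text
time_s: 18.42
ee_pos: [0.5359, 0.3561, 0.1595]
eef_rot: [179.9, 0.1, 180.0]
force: [0.1, -0.3, -1.3]
grip_width: 0.08
finger_force: 0.0
```

Emit:
play_rows(
  linear=[
    [0.08, -1, 0],
    [0.08, -1, 0],
    [0.08, -1, 0],
    [0.08, -1, 0],
    [0.08, -1, 0],
    [0.08, -1, 0],
    [0.08, -1, 0],
    [0.08, -1, 0],
  ],
  spin=[0, 0, 0, 0, 0, 0, 0, 0],
)

```text
time_s: 19.08
ee_pos: [0.5151, 0.1119, 0.1583]
eef_rot: [180.0, -0.0, 179.8]
force: [0.5, -0.0, 0.0]
grip_width: 0.0797
finger_force: 0.0
```

Emit:
play_rows(
  linear=[
    [0.08, -1, 0],
    [0.08, -1, 0],
    [0.08, -1, 0],
    [0.08, -1, 0],
    [0.08, -1, 0],
    [0.08, -1, 0],
    [0.08, -1, 0],
    [0.08, -1, 0],
  ],
  spin=[0, 0, 0, 0, 0, 0, 0, 0],
)

```text
time_s: 19.75
ee_pos: [0.4948, -0.1278, 0.1583]
eef_rot: [180.0, -0.0, 179.8]
force: [1.1, 0.0, -0.3]
grip_width: 0.0796
finger_force: 0.0
```

```bash
python3 look.py c6 289 130 130 270; python3 - <<'E'
from h import *
for n in("side","top"):
    s=dict(np.load(f"pics/c6_{n}.npz")); W=world(s)
    print(n,rim(s,W,(.538,.395),.065,.025),rim(s,W,(.536,.277),.075,.031),"small",rim(s,W,(.483,-.338),.044,.019))
E
```

```text
[ 0.4943 -0.1309  0.1585] [-0.2  1.3  0.7]
side None None small (array([ 485.1, -341.2]), 18.9, 247)
top (array([538.4, 395.5]), 25.2, 200) (array([535.7, 277.1]), 30.8, 260) small (array([ 481.4, -336.2]), 19.6, 137)
```

View pics/c6.png

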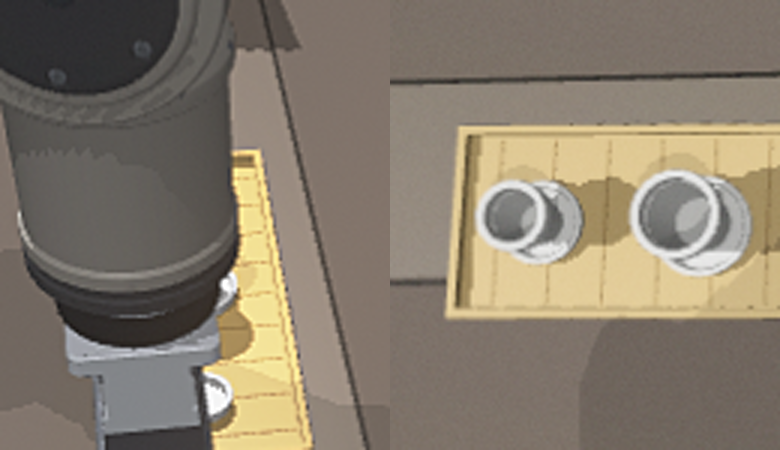

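The medium pot stands on its saucer, about 1 mm off centre by the top view. On to the small pot.

Emit:
play_rows(
  linear=[
    [0.05, -1, 0],
    [0.05, -1, 0],
    [0.05, -1, 0],
    [0.05, -1, 0],
    [0.05, -1, 0],
    [0.05, -0.9, 0],
    [0.05, -0.6, 0],
    [0.05, -0.4, 0],
  ],
  spin=[0, 0, 0, 0, 0, 0, 0, 0],
  grip=0.7,
)

```text
time_s: 20.52
ee_pos: [0.482, -0.3349, 0.1582]
eef_rot: [-180.0, -0.0, 179.7]
force: [0.0, -0.1, 0.6]
grip_width: 0.0658
finger_force: 0.0
```

Emit:
play_rows(
  linear=[
    [0, 0, 0.5],
    [0, 0, 0.8],
    [0, 0, 0.7],
    [0, 0, 0],
    [0, 0, 0],
    [0, 0, 0],
  ],
  spin=[0, 0, 0, 0, 0, 0],
)

```text
time_s: 21.02
ee_pos: [0.4833, -0.3329, 0.0994]
eef_rot: [-180.0, 0.0, 179.8]
force: [0.1, -0.0, 0.5]
grip_width: 0.0657
finger_force: 0.0
```

```bash
python3 look.py c7 290 390 459 288
```

```text
[ 0.4836 -0.3332  0.0997] [ 0.6 -0.5 -0.6]
```

View pics/c7.png

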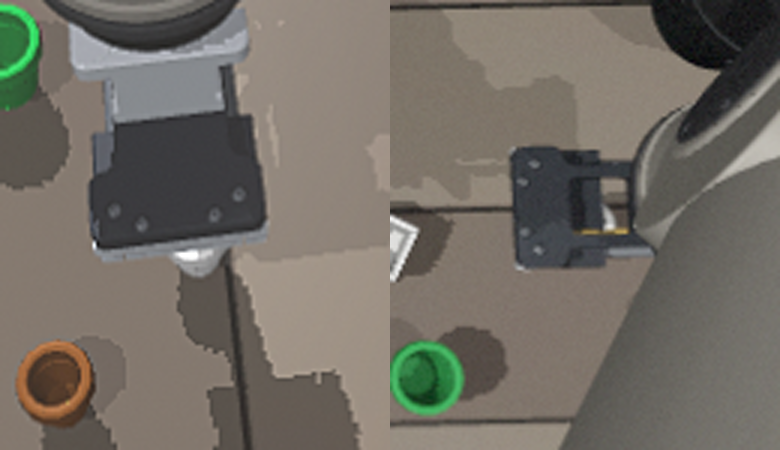

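The gripper covers the small pot (side crop 200,255), and the brown and charcoal pots are clear. I'll shift y by −5 mm and descend.

Emit:
play_rows(
  linear=[
    [0, -0.16, 0.4],
    [0, 0, 0.6],
    [0, 0, 0.6],
    [0, 0, 0.6],
    [0, 0, 0.3],
    [0, 0, 0],
    [0, 0, 0],
  ],
  spin=[0, 0, 0, 0, 0, 0, 0],
)

```text
time_s: 21.7
ee_pos: [0.4828, -0.3381, 0.0235]
eef_rot: [-180.0, -0.0, 179.8]
force: [0.1, -0.1, -0.4]
grip_width: 0.066
finger_force: 0.0
```

Emit:
play_rows(
  linear=[
    [0, 0, 0.16],
    [0, 0, 0],
    [0, 0, 0],
  ],
  spin=[0, 0, 0],
)

```text
time_s: 21.95
ee_pos: [0.4831, -0.3379, 0.0191]
eef_rot: [-180.0, 0.0, 179.8]
force: [-0.2, -0.1, 0.5]
grip_width: 0.0658
finger_force: 0.0
```

Emit:
play_rows(
  linear=[
    [0, 0, 0],
    [0, 0, 0],
    [0, 0, 0],
    [0, 0, 0],
    [0, 0, 0],
    [0, 0, 0],
    [0, 0, 0],
    [0, 0, 0],
  ],
  spin=[0, 0, 0, 0, 0, 0, 0, 0],
  grip=0.2,
  newtons=15,
)

```text
time_s: 22.62
ee_pos: [0.4829, -0.3378, 0.0186]
eef_rot: [-180.0, 0.0, 179.8]
force: [0.4, 1.0, 2.3]
grip_width: 0.0375
finger_force: 15.0
```

Emit:
play_rows(
  linear=[
    [0, 0, -0.4],
    [0, 0, -0.8],
    [0, 0, -0.9],
    [0, 0, -0.9],
    [0, 0, -0.7],
    [0, 0.3, -0.3],
    [-0.1, 0.6, 0],
    [-0.1, 0.9, 0],
  ],
  spin=[0, 0, 0, 0, 0, 0, 0, 0],
)

```text
time_s: 23.28
ee_pos: [0.4888, -0.2845, 0.1395]
eef_rot: [-179.9, 0.1, 179.6]
force: [-0.2, 0.7, -1.9]
grip_width: 0.0374
finger_force: 15.0
```

Emit:
play_rows(
  linear=[
    [-0.1, 1, 0],
    [-0.1, 1, 0],
    [-0.1, 1, 0],
    [-0.1, 1, 0],
    [-0.1, 1, 0],
    [-0.1, 1, 0],
    [-0.1, 1, 0],
    [-0.1, 1, 0],
  ],
  spin=[0, 0, 0, 0, 0, 0, 0, 0],
)

```text
time_s: 23.95
ee_pos: [0.5134, -0.042, 0.1386]
eef_rot: [180.0, -0.0, 179.8]
force: [0.5, -0.4, -0.2]
grip_width: 0.0374
finger_force: 15.0
```

Emit:
play_rows(
  linear=[
    [-0.1, 1, 0],
    [-0.1, 1, 0],
    [-0.1, 1, 0],
    [-0.1, 1, 0],
    [-0.05, 1, 0],
    [-0.05, 0.7, 0],
    [0, 0.4, 0],
    [0, 0.1, 0],
  ],
  spin=[0, 0, 0, 0, 0, 0, 0, 0],
)

```text
time_s: 24.62
ee_pos: [0.5291, 0.1442, 0.1383]
eef_rot: [180.0, -0.0, 179.9]
force: [0.5, 0.7, -1.2]
grip_width: 0.0372
finger_force: 15.0
```

Emit:
play_rows(
  linear=[
    [0, 0, 0.5],
    [0, 0, 0.8],
    [0, 0, 0.6],
    [0, 0, 0.3],
    [0, 0, 0],
    [0, 0, 0],
  ],
  spin=[0, 0, 0, 0, 0, 0],
)

```text
time_s: 25.12
ee_pos: [0.5298, 0.141, 0.0728]
eef_rot: [-180.0, -0.0, 179.7]
force: [0.3, -0.5, -0.2]
grip_width: 0.037
finger_force: 15.0
```

```bash
python3 look.py c8 291 180 229 271
```

```text
[0.5304 0.1417 0.0736] [0.3 0.2 0.3]
```

View pics/c8.png

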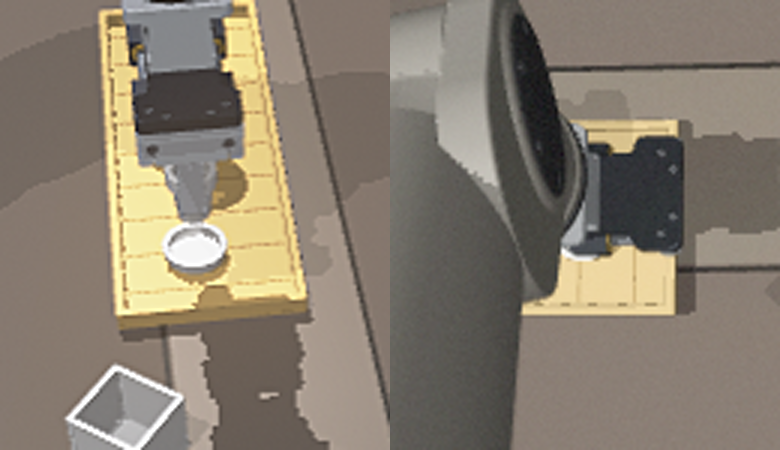

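The small pot (side crop 190,190) is over the small saucer (195,245). I'll nudge y by +5 mm and lower it.

Emit:
play_rows(
  linear=[
    [0, 0.18, 0.3],
    [0, 0, 0.4],
    [0, 0, 0.3],
    [0, 0, 0.2],
    [0, 0, 0],
    [0, 0, 0],
  ],
  spin=[0, 0, 0, 0, 0, 0],
)

```text
time_s: 25.72
ee_pos: [0.5295, 0.1471, 0.036]
eef_rot: [-180.0, -0.1, 179.8]
force: [0.0, -0.0, 0.6]
grip_width: 0.0372
finger_force: 15.0
```

Emit:
play_rows(
  linear=[
    [0, 0, 0.05],
    [0, 0, 0.04],
    [0, 0, 0],
  ],
  spin=[0, 0, 0],
)

```text
time_s: 25.97
ee_pos: [0.5299, 0.1474, 0.0339]
eef_rot: [180.0, 0.0, 179.8]
force: [-0.1, -1.1, -0.0]
grip_width: 0.0374
finger_force: 15.0
```

Emit:
play_rows(
  linear=[
    [0, 0, 0.06],
    [0, 0, 0.04],
    [0, 0, 0.03],
    [0, 0, 0],
  ],
  spin=[0, 0, 0, 0],
)

```text
time_s: 26.3
ee_pos: [0.5297, 0.1474, 0.0298]
eef_rot: [-180.0, -0.0, 179.8]
force: [0.3, -0.6, 0.5]
grip_width: 0.0376
finger_force: 15.0
```

Emit:
play_rows(
  linear=[
    [0, 0, 0.03],
    [0, 0, 0.02],
    [0, 0, 0],
  ],
  spin=[0, 0, 0],
)

```text
time_s: 26.55
ee_pos: [0.5305, 0.1471, 0.0292]
eef_rot: [180.0, 0.1, 179.7]
force: [-1.6, -2.8, 13.6]
grip_width: 0.0376
finger_force: 15.0
```

Contact felt. I'll release, retreat upward and toward the right, and check.

Emit:
play_rows(
  linear=[
    [0, 0, 0],
    [0, 0, 0],
    [0, 0, 0],
    [0, 0, 0],
    [0, 0, 0],
    [0, 0, 0],
    [0, 0, 0],
    [0, 0, 0],
  ],
  spin=[0, 0, 0, 0, 0, 0, 0, 0],
  grip=0.8,
)

```text
time_s: 27.22
ee_pos: [0.5298, 0.1474, 0.0285]
eef_rot: [-180.0, -0.0, 179.8]
force: [-0.2, -0.7, -0.5]
grip_width: 0.0752
finger_force: 0.0
```

Emit:
play_rows(
  linear=[
    [0, 0, -0.2],
    [0, 0, -0.5],
    [0, 0, -0.9],
    [0, 0, -0.9],
    [0, 0, -0.9],
    [0, 0, -0.9],
    [0, -0.5, -0.4],
    [0, -0.9, 0],
  ],
  spin=[0, 0, 0, 0, 0, 0, 0, 0],
)

```text
time_s: 27.88
ee_pos: [0.5309, 0.1074, 0.1724]
eef_rot: [179.9, 0.2, 180.0]
force: [0.2, 0.2, -0.5]
grip_width: 0.0751
finger_force: 0.0
```

Emit:
play_rows(
  linear=[
    [0, -1, 0],
    [0, -1, 0],
    [0, -1, 0],
    [0, -1, 0],
    [0, -1, 0],
    [0, -0.6, 0],
    [0, 0, 0],
    [0, 0, 0],
  ],
  spin=[0, 0, 0, 0, 0, 0, 0, 0],
)

```text
time_s: 28.55
ee_pos: [0.5285, -0.064, 0.1694]
eef_rot: [-180.0, -0.0, 179.6]
force: [0.2, 0.5, 0.2]
grip_width: 0.0752
finger_force: 0.0
```

```bash
python3 look.py c9 289 150 170 270; python3 - <<'E'
from h import *
s=dict(np.load("pics/c9_top.npz")); W=world(s)
print(rim(s,W,(.538,.395),.065,.025),rim(s,W,(.536,.277),.075,.031),rim(s,W,(.529,.147),.055,.019))
E
```

```text
[ 0.5287 -0.0621  0.1693] [ 0.1 -0.3 -0.3]
(array([538.4, 395.1]), 25.3, 203) (array([535.7, 277.2]), 30.7, 253) (array([529.1, 146.6]), 19.0, 139)
```

View pics/c9.png

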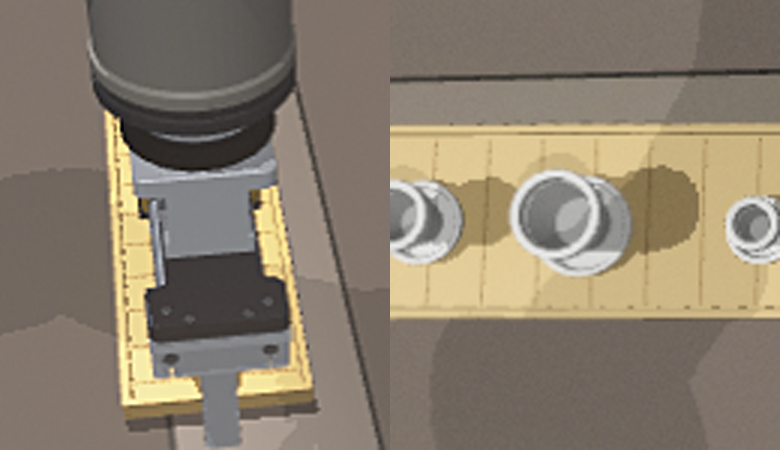

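All three pots stand upright with their rims within 2 mm of the saucer centres, and the gripper touches nothing.

```bash
python3 -c "
from rig import env
print(env.close_job())"
```

```text
the job is handed in; nothing more can be done
None
```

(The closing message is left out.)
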